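# Unlock and open the petty-cash box

## Robot

A 6-joint arm with a two-finger parallel gripper is mounted at the origin on a cart in front of the work surface, level with it; the furniture and walls round the work are solid. World frame = base frame: x ahead of the robot, y to its left, z up, the work surface at z = 0. Lengths are in m, angles in rad, forces in N, time in s.
With the tool pointing down it reaches from about 0.225 to 0.875 m from the base axis. Payload 3.4 kg.
Tool frame: the origin (TCP) lies between the finger pads; the fingertips stand 11 mm ahead of it and the grasp point (between the pads) lies 8 mm behind it; z points along the fingers, y is the line along which they close (so a half turn about z gives the same grasp; the last joint's range is limited). The gripper opens to 85 mm and grips with 20 to 120 N. Pads are 22 mm wide; open, the fingers measure 114 mm over their backs; the gripper's body (76 mm by 85 mm) begins 54 mm behind the grasp point. The pads swing forward as they close: fully open they stand 13 mm farther back than shut.
Start: joints at [1.184, 0.276, 1.505, -0, 1.361, -0.121], TCP at [0.151, 0.555, 0.242] pointing down, gripper open.
Joint ranges: [-2.89, 2.89], [-0.75, 2.08], [0.22, 2.7], [-1.18, 4.32], [0.11, 2.71], [-2.7, 2.7]. Speed limits (rad/s): [2.57, 2.57, 3.14, 3.14, 3.14, 3.14].

## Interface

Orientations are given as a unit quaternion [w, x, y, z].
In Python, from rig import manip, imaging gives the robot as it stands. The module is installed in compiled form; this text tells all that it offers.
- The arm moves only by the tool jog_arm, never from a script. Its argument "deltas" is one flat list of numbers, 7 for each row, row after row: the turn, a rotation vector about the world's x, y, z in degrees, then the shift along the world's x, y, z in mm, then the opening, from 0 (shut) to 1 (fully open). In form: [ax, ay, az, tx, ty, tz, gripper, ax, ay, az, tx, ty, tz, gripper, ...]. A call has 1 to 20 rows; each row is the pose to reach, as a shift and turn from the pose commanded when the call began; what a row does not reach only later rows make up. A row lasts 1/10 s, in which the tool goes at most 50 mm and 8.59 degrees, less where a joint would pass 70% of its speed; a pose out of reach is approached as far as the arm can. A call with a gripper value outside its range is refused whole. The fingers move at their own pace and stop on an object; "grip_force" is the grip in N (left out, the last holds). Time passes only in rows, so rows that repeat a pose let the fingers close. It gives the time, the measured TCP pose, the force, the opening and the grip force at its end, in the units of the state.
- manip.get_state(): the state, without advancing time (a new reading comes with each control period).
- imaging.get_image(name): name is "scene" or "top"; returns the picture (420x560x3 uint8, blue, green, red); there is no depth.
- imaging.calibration(name): a dict with "mtx" (3x3 intrinsics, pixels), "cam_to_world" (4x4, takes a point from camera to world coordinates). Camera axes: x right, y down, z forward; pixel columns grow to the right and rows downward; lengths in m; the calibration is good to about 2 mm. A picture is of the moment at which its call begins. calibration takes no time and is no camera call.
- manip.sign_off(): hands the job in; it is judged then, once.
The state is a dict: "clock": time; "qpos": joint angles; "qd": joint speeds; "effort": joint torques, N m; "position": TCP position; "ee_rot": TCP orientation; "contact_force": force on the tool from outside, world axes, zero at the start; "moment": the same for the moment, N m; "width": finger opening in m; "gripper_force": force on a finger pad.
Only numpy, scipy, OpenCV 4.12 (cv2) and the standard library are available. Lean on these libraries where they do the work, as an engineer would, in place of code of your own. Each camera call takes 0.05 s, during which the arm holds its last target. There are 200 camera calls.

## Task

The blue petty-cash box is locked and its black-headed key is lying on the nearer green card index box. Stand the key in the lock in the lid of the cash box, press and turn it until its tongue drops fully home, then turn it a quarter turn clockwise to its stop to unlock the box. Leave the key in the lock, lift the lid by its front handle until it stands open at about 45 degrees or more, and leave the other things on the desk where they are.

Things in the scene. Friction and masses are not known exactly. Their poses are not given: they have to be found in the camera images.
- key: cash-box key, 103 mm long, 55 g: flat black head 48 long x 34 wide x 12 mm thick, then a round steel barrel (diameter 12, length 45), then a flat tongue 11 wide x 4 thick x 10 mm long. Origin on the long axis, 18 mm from the head's free end. Own x runs to the tip, y across the 34 mm width (also the tongue's width), z across the thickness. Half a turn about x changes nothing
- key_tip (a point): middle of the end of the key's tongue, 85 mm from the key's origin along the key's x. At the start the key lies flat on top of the card index box (78 mm above the desk), its tip pointing right and away from the robot; the first 40 to 45 mm of its head overhang the left front end of that box, the rest lies on it
- card_file: the nearer green steel card index box, left of the cash box: 140 mm long (own x), 69 mm wide (own y), 78 mm high, heavy, does not move; origin under its centre; the end that the key's head overhangs is 71 mm from the origin at own -x, to the left and towards the robot
- cash_box: blue steel petty-cash box, fixed: 184 mm front to back (own x, front at -x, towards the robot), 264 mm wide (own y), lid top 100 mm above the desk; origin under its centre. The lock boss stands on the lid at own x -52, y -85 mm (front right); the lid is hinged along the back, its handle is in the middle of the front
- lock_mouth (a point): centre of the lock's mouth, the top of a steel boss 12 mm high and 32 mm wide on the lid; z out of the lid. The mouth (19 mm) narrows within 3 mm to a round 13.5 mm bore that guides the barrel; 26 mm down is the face of the turning plug, on which the tip stands until the tongue meets the slot. Then the key drops 10 mm more: fully home its tip is 36 mm below the mouth
- plug_face (a point): centre of the face of the lock plug, 26 mm below the mouth; own x lies along the key slot (12.6 mm long, 5.6 mm wide, through the plug), z along the lock's axis. When locked the slot runs about front to back in the lid
- lock_plug (a joint): angle of the lock plug in rad, growing clockwise seen from above: 0 to 0.3 at the start (locked), 1.57 at its stop (unlocked). A weak drag of 0.06 N m holds it where it is. Its cam hooks under a catch in the box and holds the lid shut until the plug has turned about 0.9 rad
- lid (a joint): angle of the lid in rad: 0 closed, growing as the front is lifted, 1.3 at its stop. The hinge is stiff: lifting takes about 6 N at the handle, and the lid stays where it is left
- lid_handle (a point): middle of the handle: a level steel bar 11 mm thick and 100 mm long, parallel to the hinge, 35 mm in front of the lid's front face, 8 mm below the lid's top; 220 mm from the hinge line and 4 mm above it when closed. It can be pinched from above and turns between the pads as the lid rises
- lid_hinge (a point): point of the hinge line (along the box's own y) behind the middle of the lid, 88 mm above the desk; the lid's front is at -x of it when closed
- stapler: black stapler at the front right, 38 x 165 x 50 mm, a bystander
- calculator: pocket calculator at the back, 115 x 68 x 16 mm, a bystander
- mouse: black computer mouse near the front, 120 x 57 x 36 mm, a bystander
- pen: black pen on the left, 140 mm long and 12 mm thick, a bystander
- clip: black binder clip behind the green box, 28 x 40 x 41 mm, a bystander
Not all that is in view belongs to the job. There is more than one size of the key; the one meant has the size given above.

How it is judged:
On the way, in this order (a step that is already met when the one before it is completed fails the run):
1. the key has dropped fully home in the lock, the lock not yet turned (z of key_tip in the frame of lock_mouth below -0.0335 m and distance between key_tip and lock_mouth below 0.04 m and value of joint lock_plug below 0.7 rad), for 0.1 s.
2. the key in the lock has turned it clockwise to unlocked while the lid is shut (value of joint lock_plug above 1.25 rad and value of joint lid below 0.1 rad and z of key_tip in the frame of lock_mouth below -0.032 m), for 0.1 s.
3. the lid is lifted well open (value of joint lid above 0.6 rad), for 0.1 s.
At the end, for the whole second after the job is handed in: the lid stands still, open by more than 0.6 rad (34 degrees); the lock plug is turned past 1.25 rad; the key rests in the lock with its tip at least 31 mm below the mouth (value of joint lid above 0.6 rad and velocity of joint lid between -0.05 and 0.05 rad/s and value of joint lock_plug above 1.25 rad and z of key_tip in the frame of lock_mouth below -0.031 m and distance between key_tip and lock_mouth below 0.04 m and linear speed of key below 0.03 m/s); the robot touches nothing.
It fails at once if a bystander (stapler, calculator, mouse, pen, clip) is moved by more than 30 mm (distance of any of stapler, calculator, mouse, pen, clip from where it was at the start of the episode above 0.03 m).
It also fails if it takes over 64 s, if anything falls off the work surface, if the arm or the gripper's body presses on something with over 40 N, if the wrist force passes 120 N, or if a joint passes its speed limit or range.

## Working session

There is one attempt and no reset: what is moved stays moved. The work goes in short steps, Python scripts to look and compute and a tool call to move; the robot and the scene stay as the last step left them, time stands still between calls to the robot, and variables do not carry over. Pictures are saved under pics/ and viewed, at most 11 in all, crops included, and the job is handed in when it is done.

Besides the shell and the picture viewer there is one more tool, called by a JSON object that holds its "name" and its "arguments", one argument or row to a line. jog_arm: Moves the arm, as the interface text tells. Its arguments: {"type":"object","properties":{"deltas":{"type":"array"},"grip_force":{"type":"number"}},"required":["deltas"]}

```bash
mkdir -p pics
cat > h.py <<'E'
import numpy as np,cv2
from rig import manip,imaging
def cal(n):
    c=imaging.calibration(n); return np.array(c["mtx"]),np.array(c["cam_to_world"])
def ray(n,u,v,z):
    K,T=cal(n); d=T[:3,:3]@np.linalg.inv(K)@[u,v,1]; o=T[:3,3]
    return o+d*(z-o[2])/d[2]
def proj(n,p):
    K,T=cal(n); q=K@(T[:3,:3].T@(np.array(p)-T[:3,3])); return q[:2]/q[2]
E
python3 - <<'E'
from h import *
for n in("scene","top"):
    im=imaging.get_image(n); cv2.imwrite(f"pics/{n}0.png",im)
    print(n,cal(n)[0].round(1).tolist(),cal(n)[1].round(3).tolist())
s=manip.get_state();print(s)
a=np.vstack([cv2.imread("pics/scene0.png"),cv2.imread("pics/top0.png")])
E
```

```text
scene [[449.5, 0.0, 283.1], [0.0, 449.5, 207.0], [0.0, 0.0, 1.0]] [[0.653, -0.458, 0.603, -0.194], [-0.757, -0.388, 0.525, -0.477], [-0.006, -0.8, -0.6, 0.849], [0.0, 0.0, 0.0, 1.0]]
top [[395.3, 0.0, 288.9], [0.0, 395.3, 210.0], [0.0, 0.0, 1.0]] [[0.008, -0.997, 0.077, 0.505], [-1.0, -0.007, 0.013, 0.193], [-0.012, -0.077, -0.997, 1.186], [0.0, 0.0, 0.0, 1.0]]
{'clock': 0.1, 'qpos': array([ 1.18397193e+00,  2.76543939e-01,  1.50601658e+00, -1.29431671e-05,
        1.36069791e+00, -1.20977445e-01]), 'qd': array([ 4.88571756e-04, -1.80263289e-03, -2.48556814e-03,  4.01143761e-05,
       -4.59538978e-04, -4.58025300e-04]), 'effort': array([ 1.77861868e-03, -4.17698014e+01, -2.46404064e+01, -1.06880699e-05,
        5.82082270e-03, -1.20358993e-05]), 'position': array([0.15089159, 0.55437601, 0.24151524]), 'ee_rot': array([-2.03080654e-04,  1.32531003e-01,  9.91178510e-01, -8.07773868e-04]), 'contact_force': array([ 0.09833473,  0.40175088, -0.07133148]), 'moment': array([ 0.0385639 ,  0.04567691, -0.02969679]), 'gripper_force': 0.0, 'width': 0.0851687653886158}
```

View pics/top0.png

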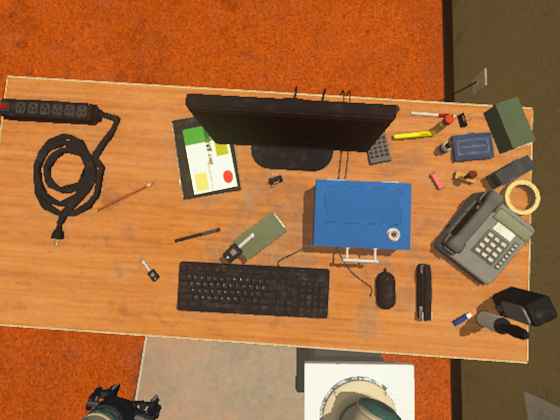

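View pics/scene0.png

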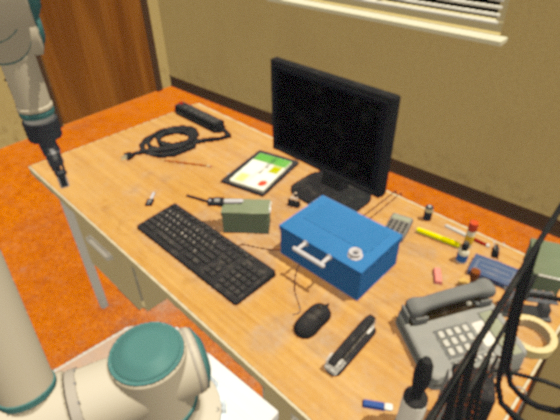

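The candidates for the key are the one on the green box near top (238,246) and a smaller one on the desk at (150,270). The one on the nearer green box fits the description. I'll confirm it in a crop.

Run:
```python
from h import *
t=cv2.imread("pics/top0.png");s=cv2.imread("pics/scene0.png")
f=lambda im,x,y,w,h,k:cv2.resize(im[y:y+h,x:x+w],None,fx=k,fy=k,interpolation=cv2.INTER_CUBIC)
a=f(t,215,205,80,60,5);b=f(t,335,200,80,70,5)[:300];c=f(s,185,180,100,60,4);d=f(s,320,230,80,60,5)[:240,:400]
cv2.imwrite("pics/c1.png",np.vstack([np.hstack([a,b]),np.hstack([c,d])]))
# masks
hsv=cv2.cvtColor(t,cv2.COLOR_BGR2HSV)
m=cv2.inRange(hsv,(100,120,60),(125,255,255));m[:160]=0;m[:,:300]=0;m[:,425:]=0
c=max(cv2.findContours(m,0,2)[0],key=cv2.contourArea);r=cv2.minAreaRect(c)
q=cv2.approxPolyDP(cv2.convexHull(c),5,True)[:,0];print("blue",r,q.tolist())
for p in q: print(ray("top",*p,.1).round(4),ray("top",*p,0).round(4))
m=cv2.inRange(hsv,(35,40,30),(85,255,200));m[:205]=0;m[265:]=0;m[:,:210]=0;m[:,300:]=0
c=max(cv2.findContours(m,0,2)[0],key=cv2.contourArea);r=cv2.minAreaRect(c);print("green",r)
for p in cv2.boxPoints(r): print(p,ray("top",*p,.078).round(4))
```

```text
blue ((362.115234375, 214.23394775390625), (96.49959564208984, 65.73462677001953), 2.385944366455078) [[316, 180], [410, 184], [409, 248], [313, 244]]
[0.6735 0.1329 0.1   ] [0.689  0.1273 0.    ]
[ 0.664  -0.1264  0.1   ] [ 0.6786 -0.1558  0.    ]
[ 0.488  -0.1209  0.1   ] [ 0.4864 -0.1498  0.    ]
[0.4968 0.1406 0.1   ] [0.496  0.1358 0.    ]
green ((250.0, 257.0), (0.0, 0.0), 0.0)
[250. 257.] [0.4591 0.3151 0.078 ]
[250. 257.] [0.4591 0.3151 0.078 ]
[250. 257.] [0.4591 0.3151 0.078 ]
[250. 257.] [0.4591 0.3151 0.078 ]
```

View pics/c1.png

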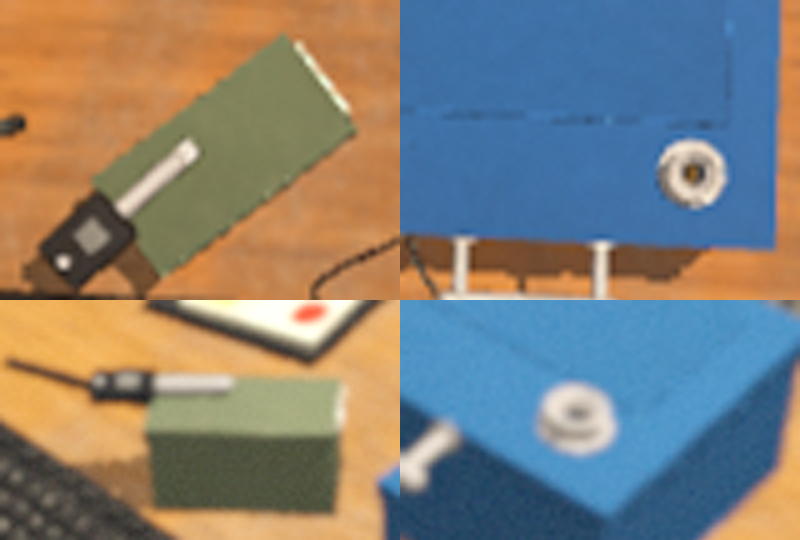

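The crop shows the black-headed key on the nearer green box, with its head overhanging the left front end. The head's free end is at about top px (226,258), the tip at (252.6,234.6), and the lock mouth at about (393.2,234.4). The desk key at (150,270) is smaller, so it's a decoy.

Run:
```python
from h import *
t=cv2.imread("pics/top0.png")
fe=ray("top",226.,258.3,.084);tip=ray("top",252.8,234.6,.084);d=tip-fe
print("key",fe.round(4),tip.round(4),np.linalg.norm(d),np.degrees(np.arctan2(d[1],d[0])))
# green via a,b channel
lab=cv2.cvtColor(t,cv2.COLOR_BGR2LAB).astype(int)
m=((lab[:,:,1]<126)&(lab[:,:,2]>128)).astype(np.uint8);m[:205]=0;m[268:]=0;m[:,:210]=0;m[:,300:]=0
c=max(cv2.findContours(m,0,2)[0],key=cv2.contourArea);r=cv2.minAreaRect(c);print("green",r,cv2.contourArea(c))
for p in cv2.boxPoints(r): print(p.round(1),ray("top",*p,.078).round(4))
# steel barrel pixels
h=cv2.cvtColor(t,cv2.COLOR_BGR2HSV);w=((h[:,:,1]<60)&(h[:,:,2]>130)).astype(np.uint8)
k=w.copy();k[:228]=0;k[250:]=0;k[:,:234]=0;k[:,258:]=0
p=np.argwhere(k)[:,::-1].astype(np.float32);l=cv2.fitLine(p,2,0,.01,.01).ravel();print("barrel",l,p.min(0),p.max(0))
for a in(-12,12):print(ray("top",*(l[2:]+a*l[:2]),.084).round(4))
k=w.copy();k[:222]=0;k[246:]=0;k[:,:382]=0;k[:,404:]=0
c=max(cv2.findContours(k,0,2)[0],key=cv2.contourArea);(u,v),rr=cv2.minEnclosingCircle(c);print("boss",u,v,rr,ray("top",u,v,.110).round(4))
# two view
for (n,u,v) in(("top",393.2,234.4),("scene",355,252)):print(n,ray(n,u,v,.112).round(4))
for P in(fe,tip):print(proj("scene",P).round(1))
# box model
q=[ray("top",*p,.1) for p in((316,180),(410,184),(409,248),(313,244))]
ce=np.mean(q,0);f=(q[0]+q[1]-q[2]-q[3])/2;yaw=np.arctan2(f[1],f[0]);e=q[0]-q[1]+q[3]-q[2];yw=np.arctan2(-e[0],e[1])
print("box",ce.round(4),np.degrees([yaw,yw]))
R=np.array([[np.cos(yw),-np.sin(yw)],[np.sin(yw),np.cos(yw)]])
for o in((-52,-85),(-127,0),(92,0)):print(o,(ce[:2]+R@np.array(o)/1e3).round(4))
for (u,v) in((335+60.5/5,205+90/5),):pass
```

```text
key [0.4552 0.3811 0.084 ] [0.5214 0.3076 0.084 ] 0.0989557012503547 -47.9695085741938
green ((259.8800354003906, 235.33999633789062), (24.0, 49.400001525878906), 53.13010025024414) 996.0
[232.9 240.6] [0.5044 0.3637 0.078 ]
[272.4 210.9] [0.5884 0.2539 0.078 ]
[286.8 230.1] [0.5348 0.2129 0.078 ]
[247.3 259.8] [0.4513 0.3225 0.078 ]
barrel [  0.75780547  -0.65248054 246.17978    239.97752   ] [238. 233.] [254. 247.]
[0.4844 0.3508 0.084 ]
[0.5283 0.3008 0.084 ]
boss 392.7135925292969 234.3252410888672 7.111790657043457 [ 0.5247 -0.0746  0.11  ]
top [ 0.5245 -0.0754  0.112 ]
scene [ 0.5226 -0.081   0.112 ]
[206.9 200.9]
[241.1 200.3]
box [0.5806 0.0066 0.1   ] [-2.14295847 -2.01419112]
(-52, -85) [ 0.5256 -0.0766]
(-127, 0) [0.4537 0.011 ]
(92, 0) [0.6725 0.0033]
```

```bash
cat >> h.py <<'E'
from scipy.spatial.transform import Rotation as Ro
def st():
    s=manip.get_state();q=s["ee_rot"];return s,Ro.from_quat([q[1],q[2],q[3],q[0]])
def tgt(z,y):
    z=np.array(z,float);z/=np.linalg.norm(z);y=np.array(y,float);y-=z*(y@z);y/=np.linalg.norm(y)
    return Ro.from_matrix(np.c_[np.cross(y,z),y,z])
def delta(z,y,p):
    s,R=st();print("rv",np.degrees((tgt(z,y)*R.inv()).as_rotvec()).round(2),"mm",((np.array(p)-s["position"])*1e3).round(1),"q",s["qpos"].round(2),"F",s["contact_force"].round(1))
E
python3 - <<'E'
from h import *
a=np.radians(-48.5);d=np.array([np.cos(a),np.sin(a),0]);y=[-d[1],d[0],0]
p=np.array([.4715,.3635,.084])-.11*d;p[2]=.16;delta(d,y,p)
E
```

```text
rv [-48.   -77.37 -25.99] mm [ 247.7 -108.5  -81.5] q [ 1.18  0.28  1.51 -0.    1.36 -0.12] F [ 0.1  0.4 -0.1]
```

{"name": "jog_arm", "arguments": {
  "deltas": [-4,-6.45,-2.17,20,-9,-7,1,-8,-12.9,-4.33,41,-18,-14,1,-12,-19.3,-6.5,62,-27,-20,1,-16,-25.8,-8.67,83,-36,-27,1,-20,-32.2,-10.8,103,-45,-34,1,-24,-38.7,-13,124,-54,-41,1,-28,-45.1,-15.2,144,-63,-48,1,-32,-51.6,-17.3,165,-72,-54,1,-36,-58,-19.5,186,-81,-61,1,-40,-64.5,-21.7,206,-90,-68,1,-44,-70.9,-23.8,227,-99,-75,1,-48,-77.4,-26,248,-108.5,-81.5,1,-48,-77.4,-26,248,-108.5,-81.5,1,-48,-77.4,-26,248,-108.5,-81.5,1,-48,-77.4,-26,248,-108.5,-81.5,1,-48,-77.4,-26,248,-108.5,-81.5,1],
  "grip_force": 30
}}

```text
clock: 1.7
position: [0.3984, 0.447, 0.1631]
ee_rot: [0.645, 0.291, 0.645, -0.288]
contact_force: [-0.2, 0.3, 0.4]
width: 0.0858
gripper_force: 0.0
```

Run:
```python
from h import *
a=np.radians(-48.5);d=np.array([np.cos(a),np.sin(a),0]);y=[-d[1],d[0],0]
p=np.array([.4715,.3635,.084]);delta(d,y,p-.11*d);delta(d,y,p)
```

```text
rv [-0.23  0.11 -0.17] mm [  0.2  -1.1 -79.1] q [ 1.25  0.91  1.52 -1.16  1.9   0.94] F [-0.2  0.3  0.4]
rv [-0.23  0.11 -0.17] mm [ 73.1 -83.5 -79.1] q [ 1.25  0.91  1.52 -1.16  1.9   0.94] F [-0.2  0.3  0.4]
```

```bash
cat >> h.py <<'E'
a=np.radians(-48.5);d=np.array([np.cos(a),np.sin(a),0]);y=np.array([-d[1],d[0],0])
T=np.radians(30);t=d*np.cos(T)-np.array([0,0,np.sin(T)])
G=np.array([.4675,.368,.084])
E
python3 - <<'E'
from h import *
delta(t,y,G+.008*t-.09*t);delta(t,y,G+.008*t)
E
```

```text
rv [22.21 20.01 -0.11] mm [ 22.1 -25.8 -38.1] q [ 1.25  0.91  1.52 -1.16  1.9   0.94] F [-0.2  0.3  0.4]
rv [22.21 20.01 -0.11] mm [ 73.7 -84.2 -83.1] q [ 1.25  0.91  1.52 -1.16  1.9   0.94] F [-0.2  0.3  0.4]
```

{"name": "jog_arm", "arguments": {
  "deltas": [5.5,5,0,5.5,-6.5,-10,1,11,10,0,11,-13,-19,1,16.5,15,0,16.5,-19.5,-29,1,22.2,20,0,22,-26,-38,1,22.2,20,0,22,-26,-38,1,22.2,20,0,22,-26,-38,1]
}}

```text
clock: 2.3
position: [0.4208, 0.4205, 0.1252]
ee_rot: [0.457, 0.355, 0.789, -0.205]
contact_force: [0.4, 0.1, -0.4]
width: 0.0855
gripper_force: 0.0
```

Run:
```python
from h import *
delta(t,y,G+.008*t)
a=imaging.get_image("top");b=imaging.get_image("scene")
f=lambda im,x,y,w,h,k:cv2.resize(im[y:y+h,x:x+w],None,fx=k,fy=k,interpolation=cv2.INTER_CUBIC)
cv2.imwrite("pics/p1.png",np.hstack([f(a,190,200,100,100,4),f(b,150,130,100,100,4)]))
print(proj("top",G),proj("scene",G),proj("top",st()[0]["position"]),proj("scene",st()[0]["position"]))
```

```text
rv [ 0.1   0.12 -0.14] mm [ 51.3 -57.7 -45.2] q [ 1.15  0.69  1.59 -0.92  1.51  0.81] F [ 0.4  0.1 -0.4]
[230.7908773  253.86886377] [213.15132469 200.73830979] [208.41263988 271.94485835] [186.84066431 190.06587632]
```

View pics/p1.png

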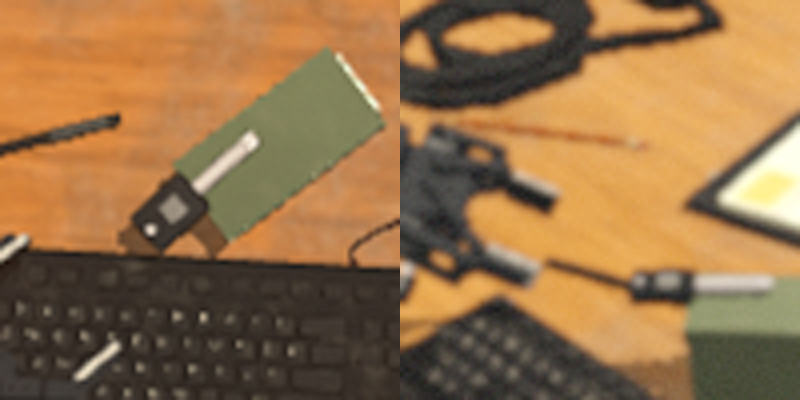

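The open fingers (top px 196,261 and 215,290) straddle the key's axis, and the head is at (232,253). I'll advance along the tool and close.

{"name": "jog_arm", "arguments": {
  "deltas": [0,0,0,12,-14,-11,1,0,0,0,25,-29,-22,1,0,0,0,38,-43,-34,1,0,0,0,51,-58,-45,1,0,0,0,51,-58,-45,1,0,0,0,51,-58,-45,0,0,0,0,51,-58,-45,0,0,0,0,51,-58,-45,0,0,0,0,51,-58,-45,0,0,0,0,51,-58,-45,0,0,0,0,51,-58,-45,0,0,0,0,51,-58,-45,0,0,0,0,51,-58,-45,0],
  "grip_force": 70
}}

```text
clock: 3.7
position: [0.4722, 0.3625, 0.0782]
ee_rot: [0.457, 0.354, 0.79, -0.206]
contact_force: [-0.2, 2.2, 1.8]
width: 0.0329
gripper_force: 69.7
```

Run:
```python
from h import *
delta(t,y,G+.008*t);s=manip.get_state();print(s["width"],s["gripper_force"],s["position"])
a=imaging.get_image("top");b=imaging.get_image("scene")
f=lambda im,x,y,w,h,k:cv2.resize(im[y:y+h,x:x+w],None,fx=k,fy=k,interpolation=cv2.INTER_CUBIC)
cv2.imwrite("pics/p2.png",np.hstack([f(a,205,200,80,80,5),f(b,180,150,80,80,5)]))
```

```text
rv [ 0.23  0.   -0.15] mm [-0.1  0.3  1.8] q [ 1.04  0.72  1.7  -1.    1.37  0.87] F [-0.2  2.2  1.8]
0.03289341800926665 69.67016458511353 [0.47219669 0.3624641  0.07821044]
```

View pics/p2.png

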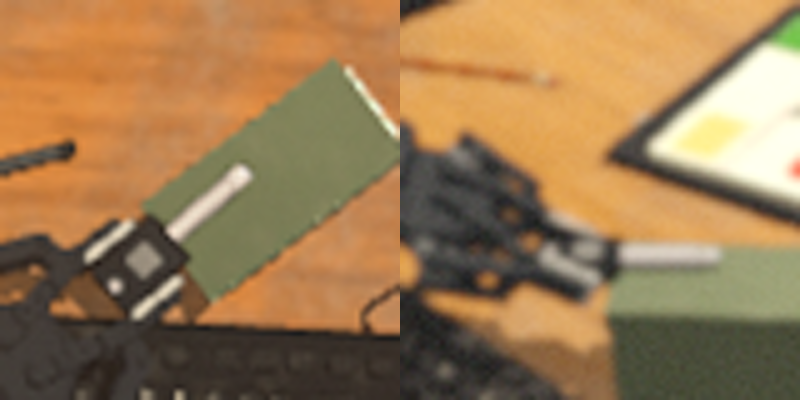

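The key is held by its head, symmetric between the pads (width 33 mm). Its tip is at about top px (253.6,233.6) and scene px (243.6,200.6). I'll work out the tip in the tool frame, then plan the lift and the upright pose.

Run:
```python
from h import *
s,R=st();p=s["position"]
for n,u,v in(("top",253.6,233.6),("scene",243.6,200.6)):
    q=ray(n,u,v,.084);print(n,q.round(4),"along/across key from TCP",((q-p)@d).round(4),((q-p)@y).round(4))
print("tool axes\n",R.as_matrix().round(3))
```

```text
top [0.5242 0.3054 0.084 ] along/across key from TCP 0.0772 0.0012
scene [0.5251 0.3011 0.084 ] along/across key from TCP 0.0809 -0.0011
tool axes
 [[-0.332  0.747  0.576]
 [ 0.37   0.665 -0.649]
 [-0.868 -0.003 -0.497]]
```

```bash
python3 - <<'E'
from h import *
s,R=st()
v=R.inv().apply(.079*d+np.array([0,0,.0058]));k=R.inv().apply(d);yk=np.array([0,1.,0])
open("h.py","a").write(f"""
VT=np.array({v.tolist()});KA=np.array({k.tolist()})
def up(az,tip,k=None):
    # tool rotation with key axis down, key y at azimuth az (deg); prints the jog
    k=KA if k is None else k
    yt=np.array([0,1.,0]);yt=yt-k*(k@yt);yt/=np.linalg.norm(yt)
    A=np.c_[k,yt,np.cross(k,yt)];c,s_=np.cos(np.radians(az)),np.sin(np.radians(az))
    Y=np.array([c,s_,0]);X=np.array([0,0,-1.]);B=np.c_[X,Y,np.cross(X,Y)]
    return Ro.from_matrix(B@A.T), np.array(tip)-Ro.from_matrix(B@A.T).apply(VT)
def jog(az,tip):
    s,R=st();R2,p=up(az,tip);print("rv",np.degrees((R2*R.inv()).as_rotvec()).round(2),"mm",((p-s["position"])*1e3).round(1),"tip",(s["position"]+R.apply(VT)).round(4),"axis",R.apply(KA).round(3),"q",s["qpos"].round(2),"F",s["contact_force"].round(1),"M",s["moment"].round(2),s["width"].round(4))
""")
E
python3 - <<'E'
from h import *
jog(-11,[.525,-.0765,.145]);s,R=st()
rv=(up(-11,[0,0,0])[0]*R.inv()).as_rotvec();print(np.degrees(np.linalg.norm(rv)))
E
```

```text
Traceback (most recent call last):
  File "h.py", line 31, in jog
    s,R=st();R2,p=up(az,tip);print("rv",np.degrees((R2*R.inv()).as_rotvec()).round(2),"mm",((p-s["position"])*1e3).round(1),"tip",(s["position"]+R.apply(VT)).round(4),"axis",R.apply(KA).round(3),"q",s["qpos"].round(2),"F",s["contact_force"].round(1),"M",s["moment"].round(2),s["width"].round(4))
                                                                                                                                                                                                                                                                                   ^^^^^^^^^^^^^^^^
AttributeError: 'float' object has no attribute 'round'
```

```bash
sed -i 's/s\["width"\].round(4)/round(s["width"],4)/' h.py
python3 - <<'E'
from h import *
jog(-11,[.525,-.0765,.145]);s,R=st()
r2,p2=up(-11,[.525,-.0765,.145])
rv=(r2*R.inv()).as_rotvec();print(np.degrees(np.linalg.norm(rv)))
for f in(.25,.5,.75,1):
    q=Ro.from_rotvec(rv*f)*R;print(f,q.apply(VT).round(3),q.as_matrix()[:,2].round(2))
E
```

```text
rv [ 89.41  24.24 -41.09] mm [  53.9 -433.2  145.8] tip [0.5246 0.3032 0.084 ] axis [ 0.663 -0.749 -0.   ] q [ 1.04  0.72  1.7  -1.    1.37  0.87] F [-1.   1.1  2. ] M [0.13 0.05 0.07] 0.0333
101.34513441583634
0.25 [ 0.04  -0.064 -0.024] [ 0.4  -0.49 -0.78]
0.5 [ 0.025 -0.055 -0.051] [ 0.25 -0.2  -0.95]
0.75 [ 0.011 -0.034 -0.071] [ 0.14  0.14 -0.98]
1 [-0.001 -0.006 -0.079] [ 0.1   0.49 -0.87]
```

{"name": "jog_arm", "arguments": {
  "deltas": [0,0,0,0,0,30,0,0,0,0,0,0,75,0,0,0,0,0,0,120,0,0,0,0,0,0,165,0,6.4,1.7,-2.9,4,-31,165,0,12.8,3.5,-5.9,8,-62,165,0,19.2,5.2,-8.8,12,-93,165,0,25.5,6.9,-11.7,15,-124,165,0,31.9,8.7,-14.7,19,-155,165,0,38.3,10.4,-17.6,23,-186,165,0,44.7,12.1,-20.5,27,-217,165,0,51.1,13.9,-23.5,31,-248,165,0,57.5,15.6,-26.4,35,-279,165,0,63.9,17.3,-29.4,39,-309,165,0,70.3,19,-32.3,42,-340,165,0,76.6,20.8,-35.2,46,-371,165,0,83,22.5,-38.2,50,-402,165,0,89.4,24.2,-41.1,54,-433,165,0,89.4,24.2,-41.1,54,-433,160,0,89.4,24.2,-41.1,54,-433,160,0]
}}

```text
clock: 5.8
position: [0.5253, -0.0723, 0.2361]
ee_rot: [-0.164, 0.747, 0.613, 0.199]
contact_force: [-0.2, -0.0, -1.2]
width: 0.0327
gripper_force: 69.6
```

Run:
```python
from h import *
jog(-11,[.525,-.0765,.145])
a=imaging.get_image("top");b=imaging.get_image("scene")
f=lambda im,x,y,w,h,k:cv2.resize(im[y:y+h,x:x+w],None,fx=k,fy=k,interpolation=cv2.INTER_CUBIC)
cv2.imwrite("pics/p3.png",np.hstack([f(a,353,195,80,80,5),f(b,315,170,80,100,5)[:400] if 0 else f(b,315,190,80,80,5)]))
```

```text
rv [-0.09 -0.19  0.18] mm [  0.8   1.4 -12.1] tip [ 0.5239 -0.0778  0.1571] axis [-0.003  0.002 -1.   ] q [-0.59  0.27  1.65  0.48  1.45 -0.51] F [-0.2 -0.  -1.2] M [-0.29  0.01  0.03] 0.0327
```

View pics/p3.png

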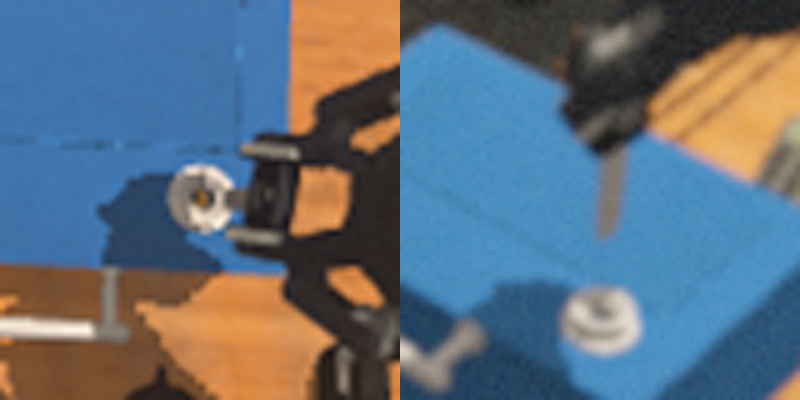

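The scene view shows the key's tip at px (355.6,237.2), above the mouth at about (355,251). The top view shows the mouth at (393.2,234.2) and the tip peeking out at about (400,234).

Run:
```python
from h import *
s,R=st();tip=s["position"]+R.apply(VT)
print("pred tip",proj("scene",tip).round(1),proj("top",tip).round(1),"pred 30 up",proj("scene",tip-.04*R.apply(KA)).round(1))
print("meas tip scene@z",ray("scene",355.6,237.2,tip[2]).round(4),"top",ray("top",400.2,234.3,tip[2]).round(4))
# boss ellipse in scene: compare disc outline
im=imaging.get_image("scene");h=cv2.cvtColor(im,cv2.COLOR_BGR2HSV)
w=((h[:,:,1]<80)&(h[:,:,2]>120)).astype(np.uint8);w[:246]=0;w[264:]=0;w[:,:345]=0;w[:,:][:,366:]=0
c=cv2.convexHull(np.vstack(cv2.findContours(w,0,2)[0]));x,yy,ww,hh=cv2.boundingRect(c);print("boss bbox scene",x,yy,ww,hh)
for P in([.525,-.0765],[.5256,-.0766],[.5235,-.079]):
    th=np.linspace(0,6.28,60);pts=[proj("scene",[P[0]+.016*np.cos(a),P[1]+.016*np.sin(a),z]) for a in th for z in(.1,.112)]
    print(P,np.min(pts,0).round(1),np.max(pts,0).round(1),"top",proj("top",[*P,.112]).round(1))
```

```text
pred tip [355.1 235.9] [397.7 234.2] pred 30 up [356.7 222.7]
meas tip scene@z [ 0.5211 -0.0787  0.1586] top [ 0.5241 -0.0818  0.1586]
boss bbox scene 347 247 17 14
[0.525, -0.0765] [346.9 246.2] [360.7 258.9] top [393.6 234.2]
[0.5256, -0.0766] [347.1 246.1] [360.8 258.8] top [393.6 234. ]
[0.5235, -0.079] [347.4 247. ] [361.2 259.7] top [394.5 234.8]
```

{"name": "jog_arm", "arguments": {
  "deltas": [0,0,0,0.8,0.9,-15,0,0,0,0,0.8,0.9,-30,0,0,0,0,0.8,0.9,-38,0,0,0,0,0.8,0.9,-43,0,0,0,0,0.8,0.9,-47,0,0,0,0,0.8,0.9,-50,0,0,0,0,0.8,0.9,-50,0]
}}

```text
clock: 6.65
position: [0.5269, -0.0696, 0.1879]
ee_rot: [-0.163, 0.745, 0.615, 0.199]
contact_force: [-0.3, -0.1, -0.7]
width: 0.0334
gripper_force: 69.6
```

Run:
```python
from h import *
jog(-11,[.5247,-.0769,.09])
```

```text
rv [ 0.    0.02 -0.01] mm [ -1.1  -1.6 -18.9] tip [ 0.5258 -0.0753  0.1089] axis [ 0. -0. -1.] q [-0.58  0.31  1.72  0.49  1.35 -0.56] F [-0.3 -0.1 -0.7] M [-0.27  0.03 -0.01] 0.0334
```

{"name": "jog_arm", "arguments": {
  "deltas": [0,0,0,-1,-1.5,0,0,0,0,0,-1,-1.5,-3,0,0,0,0,-1,-1.5,-6,0,0,0,0,-1,-1.5,-9,0,0,0,0,-1,-1.5,-12,0,0,0,0,-1,-1.5,-12,0]
}}

```text
clock: 7.25
position: [0.526, -0.0715, 0.1753]
ee_rot: [-0.162, 0.746, 0.615, 0.199]
contact_force: [0.8, -0.9, -0.8]
width: 0.0332
gripper_force: 69.6
```

Run:
```python
from h import *
jog(-11,[.5247,-.0769,.086])
```

```text
rv [0.02 0.01 0.02] mm [ -0.1   0.3 -10.3] tip [ 0.5249 -0.0772  0.0963] axis [ 0. -0. -1.] q [-0.59  0.33  1.74  0.49  1.33 -0.58] F [ 0.8 -0.9 -0.8] M [-0.43 -0.   -0.06] 0.0332
```

{"name": "jog_arm", "arguments": {
  "deltas": [0,0,0,0,0,-4,0,0,0,0,0,0,-7,0,0,0,0,0,0,-9,0,0,0,0,0,0,-11,0,0,0,0,0,0,-13,0,0,0,0,0,0,-13,0]
}}

```text
clock: 7.85
position: [0.5259, -0.0716, 0.1625]
ee_rot: [-0.162, 0.746, 0.615, 0.199]
contact_force: [1.1, -1.4, -1.8]
width: 0.033
gripper_force: 69.7
```

Run:
```python
from h import *
jog(-11,[.5247,-.0769,.076])
```

```text
rv [0.05 0.02 0.01] mm [-0.1  0.4 -7.5] tip [ 0.5248 -0.0774  0.0835] axis [ 0.    -0.001 -1.   ] q [-0.59  0.34  1.75  0.5   1.3  -0.59] F [ 1.1 -1.4 -1.8] M [-0.69 -0.12 -0.09] 0.033
```

{"name": "jog_arm", "arguments": {
  "deltas": [0,0,0,0,0,-2,0,0,0,0,0,0,-4,0,0,0,0,0,0,-6,0,0,0,0,0,0,-7,0,0,0,0,0,0,-7,0]
}}

```text
clock: 8.35
position: [0.5259, -0.0716, 0.1556]
ee_rot: [-0.162, 0.745, 0.615, 0.199]
contact_force: [-0.1, -2.8, 0.1]
width: 0.0328
gripper_force: 69.8
```

Run:
```python
from h import *
jog(-11,[.5247,-.0769,.076])
```

```text
rv [0.04 0.02 0.01] mm [-0.1  0.4 -0.6] tip [ 0.5249 -0.0773  0.0766] axis [ 0.    -0.001 -1.   ] q [-0.59  0.35  1.76  0.5   1.29 -0.6 ] F [-0.1 -2.8  0.1] M [-0.85 -0.04 -0.1 ] 0.0328
```

{"name": "jog_arm", "arguments": {
  "deltas": [0,0,0,0,0,-1,0,0,0,0,0,0,-2,0,0,0,0,0,0,-3,0,0,0,0,0,0,-3,0]
}}

```text
clock: 8.75
position: [0.5261, -0.0714, 0.1546]
ee_rot: [-0.162, 0.745, 0.615, 0.2]
contact_force: [-2.8, -4.3, 11.7]
width: 0.0332
gripper_force: 71.3
```

Run:
```python
from h import *
jog(-11,[.5249,-.0773,.0755])
```

```text
rv [-0.02  0.1  -0.03] mm [-0.1 -0.2 -0.1] tip [ 0.5251 -0.077   0.0756] axis [ 0.002  0.    -1.   ] q [-0.59  0.35  1.76  0.5   1.28 -0.6 ] F [-2.8 -4.3 11.7] M [-0.45  0.43  0.06] 0.0332
```

{"name": "jog_arm", "arguments": {
  "deltas": [0,0,-4,0.4,-0.1,1,0,0,0,-8,0.8,-0.2,1,0,0,0,-12,1.2,-0.3,1,0,0,0,-16,1.5,-0.5,1,0,0,0,-20,1.8,-0.7,1,0,0,0,-24,2.2,-0.9,1,0,0,0,-28,2.5,-1.1,1,0,0,0,-32,2.8,-1.4,1,0,0,0,-36,3.1,-1.7,1,0,0,0,-40,3.3,-2.0,1,0,0,0,-40,3.3,-2.0,1,0]
}}

```text
clock: 9.85
position: [0.5294, -0.0731, 0.1548]
ee_rot: [-0.084, 0.911, 0.323, 0.244]
contact_force: [-0.6, -3.3, 5.1]
width: 0.0328
gripper_force: 70.6
```

Run:
```python
from h import *
jog(-51,[.5251,-.077,.0755])
```

```text
rv [0.08 0.15 0.03] mm [ 0.2 -0.3 -0.3] tip [ 0.5251 -0.0768  0.0758] axis [ 0.003 -0.001 -1.   ] q [-0.6   0.19  2.    0.66  0.9  -0.11] F [-0.6 -3.3  5.1] M [-0.56  0.1  -0.15] 0.0328
```

{"name": "jog_arm", "arguments": {
  "deltas": [0,0,-4,0.3,-0.3,0,0,0,0,-8,0.5,-0.7,0,0,0,0,-12,0.7,-1,0,0,0,0,-16,0.9,-1.4,0,0,0,0,-20,1,-1.7,0,0,0,0,-24,1.1,-2.1,0,0,0,0,-28,1.2,-2.5,0,0,0,0,-32,1.3,-2.9,0,0,0,0,-36,1.3,-3.3,0,0,0,0,-40,1.3,-3.7,0,0,0,0,-43,1.3,-4,0,0,0,0,-46,1.3,-4.3,0,0,0,0,-46,1.3,-4.3,0,0]
}}

```text
clock: 11.15
position: [0.5315, -0.0771, 0.1548]
ee_rot: [0.017, 0.964, -0.057, 0.258]
contact_force: [-0.4, -1.0, 6.1]
width: 0.0327
gripper_force: 70.8
```

Run:
```python
from h import *
jog(-97,[.5251,-.077,.0755])
```

```text
rv [ 0.09  0.09 -0.13] mm [-0.6 -0.6 -0.3] tip [ 0.5258 -0.0765  0.0758] axis [ 0.002 -0.002 -1.   ] q [-0.35  0.09  2.13  0.27  0.42  1.13] F [-0.4 -1.   6.1] M [-0.27 -0.14 -0.05] 0.0327
```

{"name": "jog_arm", "arguments": {
  "deltas": [0,0,-3,0,-0.3,0,0,0,0,-6,0,-0.6,0,0,0,0,-9,0,-0.9,0,0,0,0,-9,0,-0.9,0,0]
}}

```text
clock: 11.55
position: [0.5315, -0.078, 0.1548]
ee_rot: [0.037, 0.957, -0.133, 0.255]
contact_force: [0.0, -0.3, 5.8]
width: 0.0332
gripper_force: 70.7
```

Run:
```python
from h import *
jog(-106,[.5251,-.077,.0755])
```

```text
rv [ 0.09  0.06 -0.14] mm [-0.8 -0.6 -0.3] tip [ 0.526  -0.0765  0.0758] axis [ 0.001 -0.002 -1.   ] q [-0.27  0.09  2.13 -0.02  0.4   1.59] F [ 0.  -0.3  5.8] M [-0.19 -0.22  0.03] 0.0332
```

{"name": "jog_arm", "arguments": {
  "deltas": [0,0,-3,-0.2,-0.3,0,0,0,0,-6,-0.3,-0.6,0,0,0,0,-8,-0.4,-0.8,0,0,0,0,-8,-0.4,-0.8,0,0]
}}

```text
clock: 11.95
position: [0.5313, -0.0788, 0.1548]
ee_rot: [0.055, 0.945, -0.199, 0.252]
contact_force: [0.3, -0.2, 5.8]
width: 0.0328
gripper_force: 70.7
```

Run:
```python
from h import *
jog(-114,[.5251,-.077,.0755])
a=imaging.get_image("top");b=imaging.get_image("scene")
f=lambda im,x,y,w,h,k:cv2.resize(im[y:y+h,x:x+w],None,fx=k,fy=k,interpolation=cv2.INTER_CUBIC)
cv2.imwrite("pics/p4.png",np.hstack([f(a,353,195,80,80,5),f(b,315,190,80,80,5)]))
```

```text
rv [ 0.1   0.05 -0.17] mm [-0.9 -0.5 -0.3] tip [ 0.5261 -0.0766  0.0758] axis [ 0.001 -0.002 -1.   ] q [-0.21  0.1   2.12 -0.26  0.43  1.99] F [ 0.3 -0.2  5.8] M [-0.14 -0.3   0.27] 0.0328
```

View pics/p4.png

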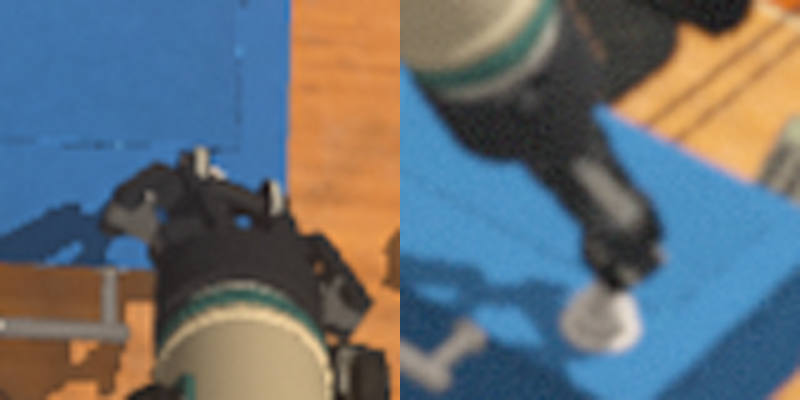

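The stop is reached: Mz jumped to 0.27 N·m and the head is down at the boss (scene crop px 600,320). I'll release and back out along the tool.

{"name": "jog_arm", "arguments": {
  "deltas": [0,0,3,0.1,0.3,0,0,0,0,3,0.1,0.3,0,1,0,0,3,0.1,0.3,0,1,0,0,3,0.1,0.3,0,1,0,0,3,0.1,0.3,0,1,0,0,3,0.1,0.3,0,1,0,0,3,0.1,0.3,0,1,0,0,3,-9,4,18,1,0,0,3,-20,9,39,1,0,0,3,-32,14,60,1,0,0,3,-44,19,85,1,0,0,3,-50,50,120,1,0,0,3,-50,90,120,1,0,0,3,-50,90,120,1]
}}

```text
clock: 13.45
position: [0.4805, 0.0153, 0.2756]
ee_rot: [0.046, 0.95, -0.173, 0.255]
contact_force: [0.4, -1.4, -0.6]
width: 0.0852
gripper_force: 0.0
```

Run:
```python
from h import *
a=imaging.get_image("top");b=imaging.get_image("scene")
f=lambda im,x,y,w,h,k:cv2.resize(im[y:y+h,x:x+w],None,fx=k,fy=k,interpolation=cv2.INTER_CUBIC)
c=cv2.imread("pics/top0.png")
cv2.imwrite("pics/p5.png",np.hstack([f(a,340,210,80,80,5),f(c,325,215,80,80,5)]) if 0 else np.vstack([np.hstack([f(c,325,225,80,60,5),f(a,345,195,80,60,5)]),f(b,270,180,160,60,5)[:300]]))
H=cv2.cvtColor(c,cv2.COLOR_BGR2HSV);w=((H[:,:,1]<70)&(H[:,:,2]>140)).astype(np.uint8);w[:256]=0;w[268:]=0;w[:,:335]=0;w[:,390:]=0
p=np.argwhere(w)[:,::-1];print(p.min(0),p.max(0),p.mean(0));u,v=p[:,0].min()/2+p[:,0].max()/2,np.median(p[:,1])
print("handle",ray("top",u,v,.092).round(4),ray("top",p[:,0].min(),v,.092).round(4),ray("top",p[:,0].max(),v,.092).round(4))
hd=np.array([.4537,.011,.092]);zz=[0,0,-1];yy=np.array([np.cos(np.radians(-2)),np.sin(np.radians(-2)),0])
delta(zz,yy,hd+[0,0,.12-.008]);delta(zz,-yy,hd+[0,0,.12-.008])
```

```text
[343 256] [378 262] [360.73076923 260.02307692]
handle [0.454  0.0099 0.092 ] [0.4536 0.0578 0.092 ] [ 0.4544 -0.038   0.092 ]
rv [-19.    29.01 105.96] mm [-26.   -0.9 -69.6] q [ 0.02 -0.11  1.98 -0.27  0.8   2.09] F [ 0.2 -1.2  0.2]
rv [ 26.57  17.4  -69.55] mm [-26.   -0.9 -69.6] q [ 0.02 -0.11  1.98 -0.27  0.8   2.09] F [ 0.2 -1.2  0.2]
```

View pics/p5.png

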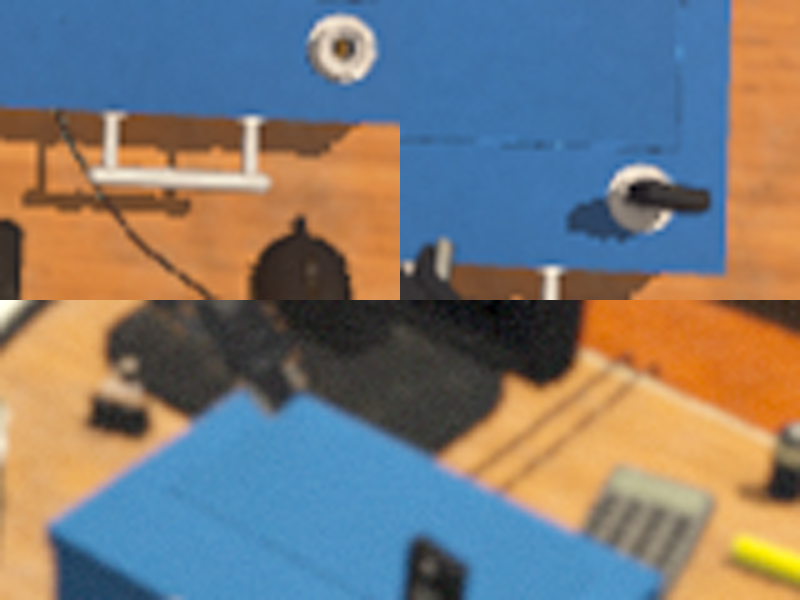

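The key stands in the lock with its head across the lid (top crop px 670,195). The handle's middle was at top px (360.6,260.6), about (0.454, 0.010). I'll go over the handle with a partial opening so the rear finger fits the 35 mm gap.

{"name": "jog_arm", "arguments": {
  "deltas": [-1.4,2.1,7.6,-2,0,0,0.3,-2.7,4.1,15.1,-4,0,0,0.3,-4.1,6.2,22.7,-6,0,0,0.3,-5.4,8.3,30.3,-8,0,0,0.3,-6.8,10.4,37.8,-10,0,0,0.3,-8.1,12.4,45.4,-12,0,0,0.3,-9.5,14.5,53,-14,0,0,0.3,-10.9,16.6,60.5,-16,0,0,0.3,-12.2,18.6,68.1,-18,0,0,0.3,-13.6,20.7,75.7,-20,0,0,0.3,-14.9,22.8,83.3,-22,0,0,0.3,-16.3,24.9,90.8,-24,0,0,0.3,-17.6,26.9,98.4,-26,-1,-20,0.3,-19,29,106,-26,-1,-50,0.3,-19,29,106,-26,-1,-70,0.3,-19,29,106,-26,-1,-70,0.3,-19,29,106,-26,-1,-70,0.3,-19,29,106,-26,-1,-70,0.3]
}}

```text
clock: 15.35
position: [0.4548, 0.0088, 0.2048]
ee_rot: [0.001, 0.721, 0.693, 0.001]
contact_force: [1.0, 0.4, 0.9]
width: 0.0256
gripper_force: 0.0
```

Run:
```python
from h import *
a=np.radians(-2);delta([0,0,-1],[np.cos(a),np.sin(a),0],[.454,.0105,.084]);s=manip.get_state();print(s["width"],s["moment"])
for P in([.454,.0105,.092],):print(proj("top",P))
a=imaging.get_image("top");b=imaging.get_image("scene")
f=lambda im,x,y,w,h,k:cv2.resize(im[y:y+h,x:x+w],None,fx=k,fy=k,interpolation=cv2.INTER_CUBIC)
cv2.imwrite("pics/p6.png",np.hstack([f(a,320,220,80,80,5),f(b,265,190,80,80,5)]))
```

```text
rv [-0.02  0.18  0.23] mm [  -0.8    1.7 -120.8] q [-0.13  0.12  1.81  0.    1.21 -0.1 ] F [1.  0.4 0.9]
0.02563236261807924 [-0.02989608 -0.04454142 -0.03344933]
[360.26639126 260.0114963 ]
```

View pics/p6.png

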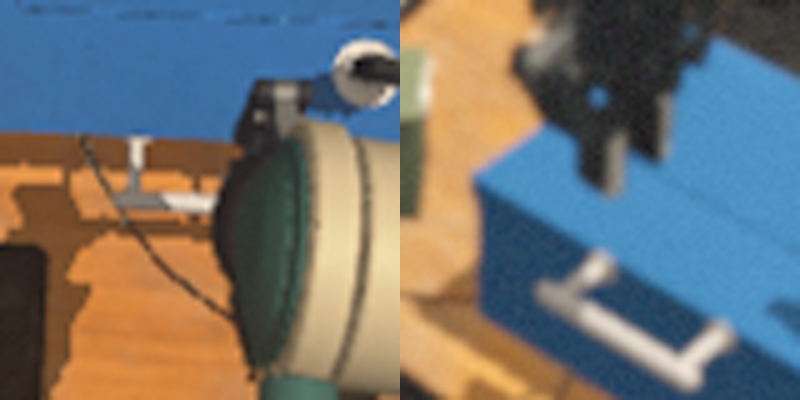

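The gripper is over the handle, with the fingers at scene crop px (610,170) and (660,140). The bar runs below from (555,290) to (690,380). Descending now.

{"name": "jog_arm", "arguments": {
  "deltas": [0,0,0,-0.8,1,-30,0.3,0,0,0,-0.8,1,-60,0.3,0,0,0,-0.8,1,-85,0.3,0,0,0,-0.8,1,-97,0.3,0,0,0,-0.8,1,-107,0.3,0,0,0,-0.8,1,-115,0.3,0,0,0,-0.8,1,-121,0.3,0,0,0,-0.8,1,-121,0.3]
}}

```text
clock: 16.25
position: [0.4532, 0.0107, 0.0826]
ee_rot: [0.0, 0.72, 0.694, 0.0]
contact_force: [0.3, -0.0, 0.2]
width: 0.0253
gripper_force: 0.0
```

{"name": "jog_arm", "arguments": {
  "deltas": [0,0,0,0,0,0,0,0,0,0,0,0,0,0,0,0,0,0,0,0,0,0,0,0,0,0,0,0,0,0,0,0,0,0,0,0,0,0,0,0,0,0],
  "grip_force": 30
}}

```text
clock: 16.85
position: [0.4542, 0.0107, 0.0833]
ee_rot: [0.001, 0.72, 0.694, 0.001]
contact_force: [2.3, 0.7, 2.0]
width: 0.0098
gripper_force: 29.6
```

{"name": "jog_arm", "arguments": {
  "deltas": [0,0,0,0.5,0,11,0,0,0,0,1.5,0,22,0,0,0,0,3,0,33,0,0,0,0,5,0,43.5,0,0,0,0,8,-0.3,54,0,0,0,0,11,-0.4,65,0,0,0,0,11,-0.4,65,0]
}}

```text
clock: 17.55
position: [0.4649, 0.0103, 0.1487]
ee_rot: [0.001, 0.72, 0.694, 0.001]
contact_force: [3.2, -0.4, -1.1]
width: 0.0097
gripper_force: 30.0
```

Run:
```python
from h import *
s=manip.get_state();print(s["position"],s["contact_force"],s["moment"],s["width"])
a=imaging.get_image("scene")
cv2.imwrite("pics/p7.png",cv2.resize(a[150:310,230:430],None,fx=3,fy=3))
```

```text
[0.4648812  0.01026208 0.14866988] [ 3.17000607 -0.41992039 -1.05328979] [ 0.0086807  -0.3725832   0.02306203] 0.009664114465750079
```

View pics/p7.png

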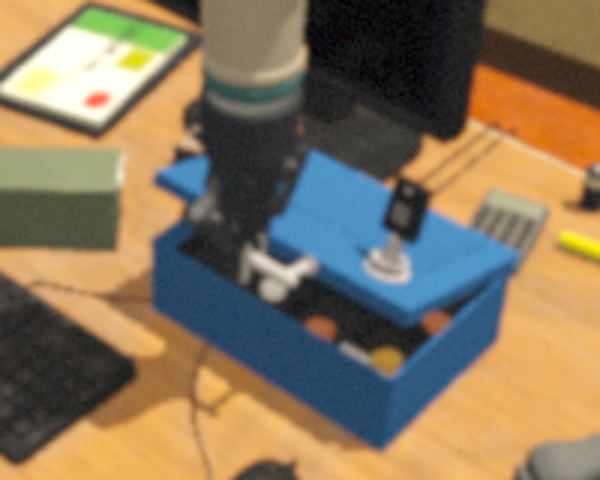

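The lid is unlocked and lifted about 0.3 rad, and the key stands in the boss (crop px 405,210). I'll continue the arc.

{"name": "jog_arm", "arguments": {
  "deltas": [0,0,0,3.8,-0.1,10.4,0,0,0,0,7.9,-0.3,20.6,0,0,0,0,12.7,-0.4,30.6,0,0,0,0,17.8,-0.6,40.2,0,0,0,0,23.6,-0.8,49.6,0,0,0,0,29.7,-1,58.7,0,0,0,0,36.3,-1.3,67.6,0,0,0,0,43.3,-1.5,76,0,0,0,0,50.7,-1.8,84,0,0,0,0,58.5,-2,91.8,0,0,0,0,66.8,-2.3,99,0,0,0,0,75.3,-2.6,106,0,0,0,0,75.3,-2.6,106,0,0,0,0,75.3,-2.6,106,0,0,0,0,75.3,-2.6,106,0]
}}

```text
clock: 19.1
position: [0.538, 0.0076, 0.2565]
ee_rot: [-0.0, 0.72, 0.694, -0.0]
contact_force: [-7.9, -1.2, 7.5]
width: 0.0098
gripper_force: 29.7
```

{"name": "jog_arm", "arguments": {
  "deltas": [0,0,0,0,0,0,0.35,0,0,0,0,0,0,0.35,0,0,0,0,0,0,0.35,0,0,0,0,0,0,0.35,0,0,0,0,0,15,0.35,0,0,0,0,0,35,0.35,0,0,0,0,0,60,0.35,0,0,0,-20,0,90,0.35,0,0,0,-60,0,110,0.35,0,0,0,-60,0,110,0.35]
}}

```text
clock: 20.1
position: [0.4773, 0.008, 0.3678]
ee_rot: [0.002, 0.72, 0.694, 0.002]
contact_force: [0.7, -0.3, 1.0]
width: 0.0301
gripper_force: 0.0
```

Run:
```python
from h import *
s=manip.get_state();print(s["position"],s["contact_force"],s["width"])
a=imaging.get_image("scene")
cv2.imwrite("pics/p8.png",cv2.resize(a[120:310,230:430],None,fx=3,fy=3))
```

```text
[0.47733319 0.00795841 0.36779549] [ 0.66498085 -0.30530952  0.96182175] 0.030079676393041554
```

View pics/p8.png

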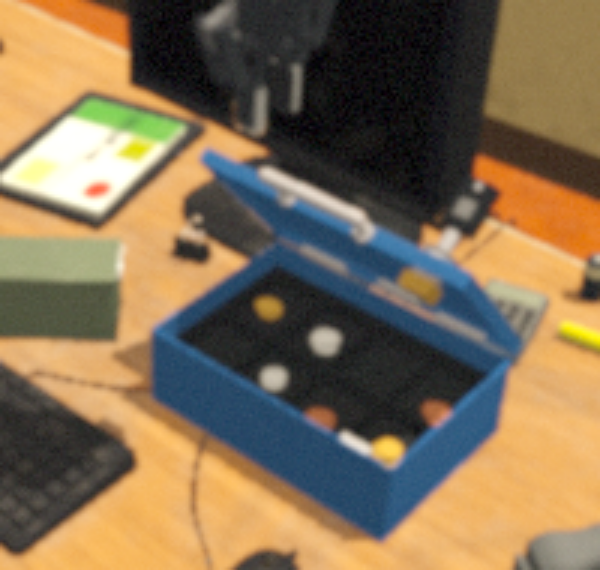

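The lid stands open at about 50°, the key is still in the lock (crop px 465,210), and the gripper is clear above.

```bash
python3 -c "
from rig import manip;print(manip.sign_off())"
```

```text
the job is handed in; nothing more can be done
None
```

I turned the key to its stop in the lock, unlocked the cash box and lifted its lid to about 50°; the key is still in the lock, the gripper is clear, and I handed the job in at about 20 s of the 64 s allowed (no verdict was shown).

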